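# Stand the gilt column and click its cap home

## Robot

A 6-joint arm with a two-finger parallel gripper is mounted at the origin on the work surface. World frame = base frame: x ahead of the robot, y to its left, z up, the work surface at z = 0. Lengths are in mm, angles in rad, forces in N, time in s.
With the tool pointing down it reaches from about 300 to 775 mm from the base axis. Payload 14.6 kg.
Tool frame: the origin (TCP) lies midway between the tips of the shut fingers; the grasp point (between the pads) lies 19 mm behind it; z points along the fingers, y is the line along which they close (so a half turn about z gives the same grasp; the last joint's range is limited). The gripper opens to 94 mm and grips with 3 to 60 N. Pads are 16 mm wide; open, the fingers measure 119 mm over their backs; the gripper's body (75 mm by 177 mm) begins 78 mm behind the grasp point.
Start: joints at [-1.206, 0.3, 1.521, -0, 1.321, -0.067], TCP at [230.17, -499.51, 169.746] pointing down, gripper open.
Joint ranges: [-3.03, 3.03], [-0.79, 2.21], [0.23, 2.52], [-1.04, 4.18], [0, 3.07], [-2.55, 2.55]. Speed limits (rad/s): [2.22, 2.22, 2.57, 3.14, 3.14, 3.14].

## Interface

Orientations are given as [roll, pitch, yaw] about the fixed x, y, z axes, in that order (R = Rz(yaw) Ry(pitch) Rx(roll)).
In Python, from cell import manip, camera gives the robot as it stands.
- The arm moves only by the tool move_arm, never from a script. Its arguments are lists of equal length, an entry for each row: "dp": the shift along the world's x, y, z in mm, a list of three; "rotation": the turn, a rotation vector about the world's x, y, z in rad, a list of three; "hand": the opening, from 0 (shut) to 1 (fully open). A call has 1 to 10 rows; each row shifts and turns the commanded pose from where the row before left it; what a row does not reach is not made up. A row lasts 1/8 s, in which the tool goes at most 62.5 mm and 10.7 degrees, less where a joint would pass 70% of its speed; a pose out of reach is approached as far as the arm can. A call with a gripper value outside its range is refused whole. The fingers move at their own pace and stop on an object; "newtons" is the grip in N (left out, the last holds). Time passes only in rows, so rows that do not move let the fingers close. It gives the time, the measured TCP pose, the force, the opening and the grip force at its end, in the units of the state.
- manip.read_state(): the state, without advancing time (a new reading comes with each control period).
- camera(name): name is "side" or "top"; returns a dict with "image" (384x512x3 uint8, red, green, blue), "fx", "fy", "cx", "cy" (pixels), "R" (3x3) and "t" (3): a world point X has camera coordinates R X + t. Camera axes: x right, y down, z forward; pixel columns grow to the right and rows downward; lengths in mm; the calibration is good to about 2 mm. A picture is of the moment at which its call begins. There is no depth.
- manip.sign_off(): hands the job in; it is judged then, once.
The state is a dict: "clock": time; "joints": joint angles; "qd": joint speeds; "effort": joint torques, N m; "eef_pos": TCP position; "eef_rot": TCP orientation; "wrist_force": force on the tool from outside, world axes, zero at the start; "moment": the same for the moment, N m; "finger_gap": finger opening in mm; "finger_force": force on a finger pad.
Only numpy, scipy, OpenCV 4.12 (cv2) and the standard library are available. Lean on these libraries where they do the work, as an engineer would, in place of code of your own. Each camera call takes 0.05 s, during which the arm holds its last target. There are 200 camera calls.

## Task

Take the gilded column out of its drying block, stand it upright in the round socket of the white cabinet panel with its foot down flush, and let go of it. Then press the gold cap (not the silver one) onto the stud on top of the column until it clicks and sits fully home, and go on pressing it down firmly after the click: finish still pressing on the cap with about 10 N (never above 40 N), without letting go. Leave the silver cap, the jar and the brush where they are.

Things in the scene. Friction and masses are not known exactly. Their poses are not given: they have to be found in the camera images.
- panel: White lacquered cabinet panel lying fixed on the table, 240 x 220 x 34 mm (x, y, z), with thin gilt scroll relief (3 mm) on top; origin at the centre of its underside, z up. It does not move during the job.
- socket (a point): Centre of the mouth of the round socket in the panel, at the height of the panel's top (34 mm above the table). Socket 18 mm in diameter, 28 mm deep, with a 3 mm chamfer at the mouth; axis vertical.
- drying_block: Square wooden block, 90 x 90 x 40 mm, fixed on the table, with a vertical hole (20 mm diameter, 28 mm deep) in its top centre in which the column stands at the start. Origin at the centre of its underside.
- column: Gilded column, round, 152 mm long, about 0.25 kg, standing upright; origin at the tip of its tenon, z up its axis. Heights above the origin: foot flange (44 mm dia) 24 to 31 mm, its flat underside resting on the block; shaft 19 to 25 mm dia; plain capital 38 mm dia, 104 to 130 mm, the place to grip; flat seat at 130 mm; grey stud on the seat up to 152 mm.
- column_foot (a point): Centre of the flat underside of the foot flange, on the axis, 24 mm above the column's origin. Below it is the tenon: 16 mm dia, 24 mm long, its lowest 9 mm tapering to 9 mm dia. This point coincides with socket when the column is flush in the socket.
- column_seat (a point): Centre of the flat seat on the capital, on the axis, 130 mm above the column's origin; the cap's underside rests here when home. The grey stud on it is 19 mm dia, 22 mm high, its top 6 mm conical (11 mm dia at the tip). Four white spring lobes bulge from it to 27 mm across, centred 9.5 mm above the seat.
- gold_cap: Gold snap cap, mouth down on the table, 40 mm dia, 40 mm tall (plain round side to 31 mm, low dome above), 60 g; origin at the centre of its open underside, z up. Mouth: lip 3 mm high, 22 mm bore; behind it 32 mm bore, closed at 25 mm.
- gold_cap_mouth (a point): Centre of the gold cap's mouth (same point as its origin). Pushed down over the stud, the lip meets the lobes when this point is about 15 mm above the seat; resistance rises to 10 to 15 N, drops suddenly to nothing 10 to 7 mm above it (the click), and the lobes then draw the cap down with 2 to 3 N. Push on until this point is on the seat: the force rises again, steeply.
- silver_cap: Same shape as the gold cap, silver coloured; a bystander to leave alone. Origin at the centre of its underside. The two caps may stand in either place.
- varnish_jar: Amber jar with a black lid, 60 mm diameter, 75 mm tall, a bystander. Origin at the centre of its underside.
- brush: Flat brush, 160 mm long, lying on the table, 20 mm high, a bystander. Origin at its middle on the underside, x along its length.
Things that resemble listed ones, but are neither listed nor needed, are in the scene too. Of the things like the gold_cap, leave any that is green or purple; of the rest the larger one is meant.

How it is judged:
By the outcome, as a careful person would: the job done as asked, in the order asked, and still so for the second after the job is handed in, while the arm keeps its last pose, push and grip.
It also fails if it takes over 66 s, if anything falls off the work surface, if the arm or the gripper's body presses on something with over 40 N, if the wrist force passes 120 N, or if a joint passes its speed limit or range.

## Working session

There is one attempt and no reset: what is moved stays moved. The work goes in short steps, Python scripts to look and compute and a tool call to move; the robot and the scene stay as the last step left them, time stands still between calls to the robot, and variables do not carry over. Pictures are saved under pics/ and viewed, at most 10 in all, crops included, and the job is handed in when it is done.

Besides the shell and the picture viewer there is one more tool, called after "Call:" by a JSON object that holds its "api" and its "payload". move_arm: Moves the arm, as the interface text tells. Its arguments: {"type":"object","properties":{"dp":{"type":"array","items":{"type":"array","items":{"type":"number"}}},"rotation":{"type":"array","items":{"type":"array","items":{"type":"number"}}},"hand":{"type":"array","items":{"type":"number"}},"newtons":{"type":"number"}},"required":["dp","rotation","hand"]}

```bash
mkdir -p pics; ls; python3 - <<'E'
from cell import manip, camera
import cv2
for n in("side","top"):
    c=camera(n); cv2.imwrite(f"pics/{n}0.png",c["image"][:,:,::-1]); print(n,{k:(v.tolist() if hasattr(v,'tolist') else v) for k,v in c.items() if k!="image"})
print(manip.read_state())
E
```

```text
pics
side {'fx': 387.9340832581031, 'fy': 387.9340832581031, 'cx': 249.9868525301653, 'cy': 184.6748539534975, 'R': [[0.9778440450082673, -0.2093300021520345, 0.001404934482154387], [-0.15929354138214646, -0.7484294491449373, -0.6438003784765435], [0.13581822895253903, 0.6293125692782844, -0.7651921973155242]], 't': [-540.0404723803416, 146.33296893171675, 994.2824320493556]}
top {'fx': 408.872140811315, 'fy': 408.872140811315, 'cx': 252.73149987379225, 'cy': 185.64988068086384, 'R': [[-0.01498103501301282, -0.9997971590187704, -0.013461404381937273], [-0.9852619169376341, 0.01705483560299678, -0.17020013987930013], [0.17039519835464104, 0.010713234831268707, -0.9853175645329442]], 't': [-2.678601372955336, 533.2489790259258, 1016.7033439279738]}
{'clock': 0.1, 'joints': array([-1.20560516e+00,  3.00412755e-01,  1.52150708e+00,  5.84831778e-07,
        1.32071981e+00, -6.66310305e-02]), 'qd': array([-0.0025263 , -0.00157268, -0.0015831 , -0.00080073, -0.00023799,
       -0.00070052]), 'effort': array([ 8.94040641e-04, -5.32649016e+01, -3.53286195e+01,  7.09228450e-02,
        2.35017546e-02, -4.84147199e-05]), 'eef_pos': array([ 230.07355215, -499.26458252,  169.24966178]), 'eef_rot': array([-3.14054802e+00, -7.02760441e-05,  4.31822020e-01]), 'wrist_force': array([0.67637214, 0.39423206, 0.05651658]), 'moment': array([-0.04060727, -0.05354043, -0.01782749]), 'finger_force': 0.0, 'finger_gap': 93.7031280617439}
```

View pics/side0.png

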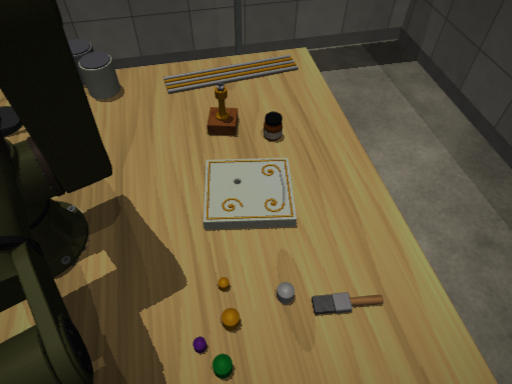

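View pics/top0.png

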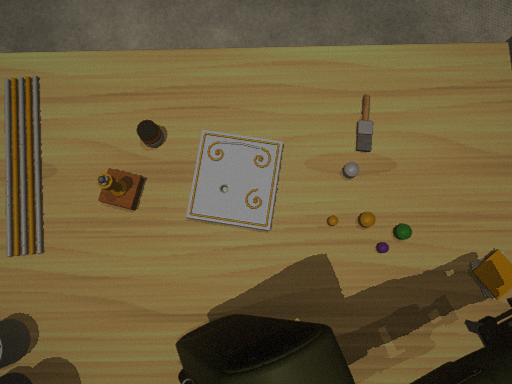

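The side view shows the column in its block at (221,105), the panel socket at (237,181), the jar at (273,126) and the brush at (345,302).

Things that could be taken for the gold cap:

| Object | Side pixel | Top pixel |
|---|---|---|
| Large gold | (231,317) | (367,220) |
| Small gold | (224,284) | (332,221) |
| Green | (222,365) | (402,231) |
| Purple | (200,344) | (382,247) |
| Silver cap | (286,291) | (350,170) |

I choose the large gold one and will check it in a close crop.

```bash
cat > h.py <<'E'
import numpy as np, cv2
from cell import manip, camera
def ray(c,p):
    R=np.array(c["R"]);t=np.array(c["t"])
    d=R.T@np.array([(p[0]-c["cx"])/c["fx"],(p[1]-c["cy"])/c["fy"],1]);return -R.T@t,d/np.linalg.norm(d)
def onz(c,p,z):
    o,d=ray(c,p);return o+d*(z-o[2])/d[2]
def tri(a,pa,b,pb):
    o1,d1=ray(a,pa);o2,d2=ray(b,pb)
    s=np.linalg.lstsq(np.c_[d1,-d2],o2-o1,rcond=None)[0]
    x,y=o1+s[0]*d1,o2+s[1]*d2;return (x+y)/2,np.linalg.norm(x-y)
def proj(c,X):
    q=np.array(c["R"])@X+np.array(c["t"]);return np.array([c["cx"]+c["fx"]*q[0]/q[2],c["cy"]+c["fy"]*q[1]/q[2]])
def crop(c,x,y,w,h,k):
    i=c["image"][y:y+h,x:x+w,::-1];return cv2.resize(i,None,fx=k,fy=k,interpolation=cv2.INTER_CUBIC)
E
python3 - <<'E'
from h import *
s,t=camera("side"),camera("top")
a=np.hstack([crop(s,200,80,50,60,5),crop(t,90,160,60,60,5),crop(t,200,165,50,60,5)])
b=np.hstack([crop(s,185,265,115,115,2.6),crop(t,320,150,100,115,2.6),crop(s,215,160,45,60,5)[:299]])
print(a.shape,b.shape)
w=max(a.shape[1],b.shape[1])
P=lambda i:np.pad(i,((0,0),(0,w-i.shape[1]),(0,0)))
cv2.imwrite("pics/crop1.png",np.vstack([P(a),P(b)])[:600,:800])
E
```

```text
(300, 800, 3) (299, 784, 3)
```

View pics/crop1.png

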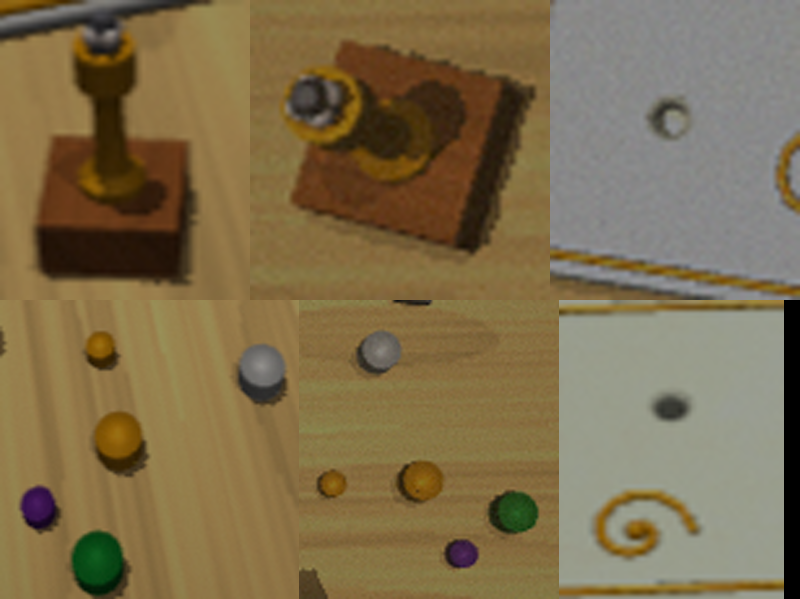

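The crop confirms the choice: the larger gold cap is at side (231,317) and top (367,220). The small gold one beside it is the decoy. The socket is at side (237.4,181.4) and top (223.8,188.6). The column seat is near side (221,89) and top (104.8,181.2).

```bash
python3 - <<'E'
from h import *
s,t=camera("side"),camera("top")
def blob(c,m,x,y,r):
    z=np.zeros_like(m);z[y-r:y+r,x-r:x+r]=1;m=m*z
    cs=max(cv2.findContours(m,cv2.RETR_EXTERNAL,cv2.CHAIN_APPROX_NONE)[0],key=cv2.contourArea)
    h=cv2.convexHull(cs);M=cv2.moments(h);return np.array([M["m10"],M["m01"]])/M["m00"],cv2.boundingRect(h),M["m00"]
def hsv(c): return cv2.cvtColor(cv2.GaussianBlur(c["image"],(3,3),0),cv2.COLOR_RGB2HSV)
def gold(c):
    h=hsv(c);return ((h[...,1]>185)&(h[...,2]>60)&(h[...,0]>14)&(h[...,0]<30)).astype(np.uint8)
a=blob(s,gold(s),231,317,16);b=blob(t,gold(t),367,220,13);print("cap",a,b,tri(s,a[0],t,b[0]))
hw=lambda c,x,y,r,f:(lambda w:(np.array([np.sum(w*np.arange(x-r,x+r+1)[None]),np.sum(w*np.arange(y-r,y+r+1)[:,None])])/w.sum(),w.sum()))(f(c["image"][y-r:y+r+1,x-r:x+r+1].astype(float).mean(2)))
f=lambda g:np.clip(np.median(g)-12-g,0,None)
a=hw(s,237,181,7,f)
# top: darkness+bright both inside hole
f2=lambda g:(abs(cv2.GaussianBlur(g,(3,3),0)-np.median(g))>10).astype(float)
b=hw(t,224,188,6,f2);a2=hw(s,237,181,7,f2);print("sock",a,a2,b,tri(s,a[0],t,b[0]),tri(s,a2[0],t,b[0]),onz(s,a2[0],34),onz(t,b[0],34))
# panel outline corners
for c in(s,t):
    h=hsv(c);x0,y0=(250,190) if c is s else (235,180)
    m=((h[...,1]<70)&(h[...,2]>90)).astype(np.uint8);print(blob(c,m,x0,y0,60)[1:])
a=blob(t,gold(t),105,181,11);print("capital top",a)
b=blob(s,gold(s),221,91,9);print("capital side",b)
p,e=tri(s,(221,89),t,(104.8,181.2));print("seat",p,e,onz(s,(221,89),146),onz(t,(104.8,181.2),146))
# foot flange & base for upright check
print("flange",tri(s,(200+112/5,80+180/5),t,(90+140/5,160+140/5)))
E
```

```text
cap (array([229.99684343, 317.2885101 ]), (221, 308, 19, 19), 264.0) (array([366.81924198, 219.26044704]), (359, 212, 16, 15), 171.5) (array([ 442.50744587, -306.09608439,   27.16809744]), np.float64(0.2293796260784048))
sock (array([236.91005862, 181.13236655]), np.float64(2160.666666666667)) (array([236.87719298, 180.9122807 ]), np.float64(57.0)) (array([222.875     , 187.83928571]), np.float64(56.0)) (array([530.02636963,  67.37915025,  33.51828563]), np.float64(1.449780818441893)) (array([529.89666224,  67.29232626,  34.57062543]), np.float64(1.3553776386648324)) [529.29198107  67.65144765  34.        ] [530.67962944  67.37798286  34.        ]
((209, 161, 82, 56), 4147.0)
((186, 130, 97, 101), 7547.5)
capital top (array([106.82642089, 182.61674347]), (98, 173, 18, 19), 217.0)
capital side (array([220.8974359 ,  90.76923077]), (215, 87, 12, 9), 71.5)
seat [533.5057933  336.18472821 149.56563377] 3.2560650415297014 [535.75542471 341.53262135 146.        ] [532.52858954 337.38392752 146.        ]
flange (array([534.07724796, 341.55559221,  41.61221533]), np.float64(0.7339443125266033))
```

```bash
python3 - <<'E'
from h import *
s,t=camera("side"),camera("top")
print("seat",tri(s,(220.6,88.6),t,(104.4,180.8)),"flange",tri(s,(222,115.6),t,(117.6,187.6)),manip.read_state()["clock"])
# where the flange/seat predicted for axis guess
for X in([533,340,146],[533,340,43.5],[442.5,-306,20],[530,67.3,34]): print(X,proj(s,np.array(X)),proj(t,np.array(X)))
E
```

```text
seat (array([533.28434127, 336.49709716, 151.13120014]), np.float64(1.492186928174208)) flange (array([533.87224615, 341.95585797,  43.34233932]), np.float64(1.208338474532172)) 0.4
[533, 340, 146] [220.17908327  89.41677089] [103.70802243 181.02303378]
[533, 340, 43.5] [222.00857533 115.92960792] [118.32443855 188.13736183]
[442.5, -306, 20] [230.16121275 318.48624092] [366.07135917 219.55221336]
[530, 67.3, 34] [237.15012806 180.96568637] [222.90530908 188.09388382]
```

Call:
{"api": "move_arm", "payload": {"dp": [[0, 0, 50], [0, 60, 0], [20, 58, 0], [20, 58, 0], [20, 58, 0], [20, 58, 0], [20, 58, 0], [20, 58, 0], [20, 58, 0], [20, 58, 0]], "rotation": [[0, 0, 0], [0, 0, 0], [0, 0, 0], [0, 0, 0], [0, 0, 0], [0, 0, 0], [0, 0, 0], [0, 0, 0], [0, 0, 0], [0, 0, 0]], "hand": [1, 1, 1, 1, 1, 1, 1, 1, 1, 1]}}

```text
clock: 1.65
eef_pos: [390.5, 26.6, 220.1]
eef_rot: [3.141, -0.001, 0.432]
wrist_force: [1.8, -0.4, 1.3]
finger_gap: 93.4
finger_force: 0.0
```

Call:
{"api": "move_arm", "payload": {"dp": [[20, 50, 0], [20, 50, 0], [22, 50, 0], [22, 50, 0], [22, 50, 0], [22, 45, 0], [15, 20, 0], [0, 0, 0]], "rotation": [[0, 0, 0], [0, 0, 0], [0, 0, 0], [0, 0, 0], [0, 0, 0], [0, 0, 0], [0, 0, 0], [0, 0, 0]], "hand": [1, 1, 1, 1, 1, 1, 1, 1]}}

```text
clock: 2.65
eef_pos: [533.3, 340.5, 218.7]
eef_rot: [3.142, 0.001, 0.433]
wrist_force: [-0.2, -0.2, -0.8]
finger_gap: 94.1
finger_force: 0.0
```

```bash
python3 - <<'E'
from h import *
s,t=camera("side"),camera("top")
cv2.imwrite("pics/a1.png",np.hstack([crop(s,160,40,100,120,4),crop(t,60,120,100,120,4)]))
E
```

```text
(no output)
```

View pics/a1.png

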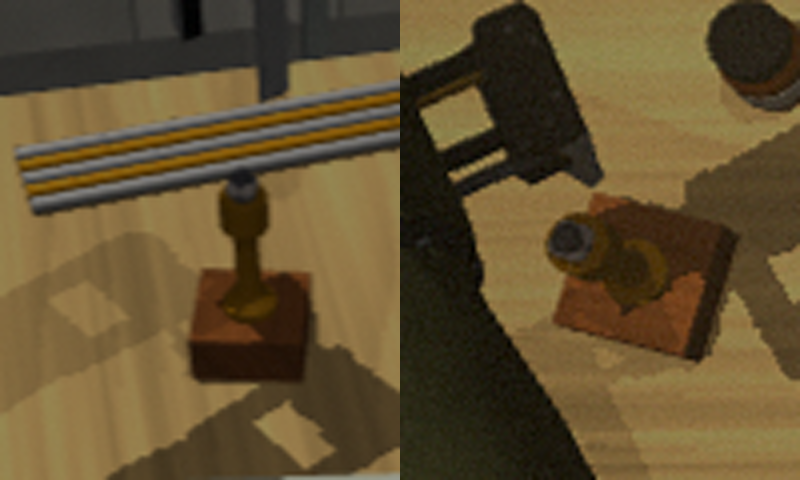

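The side view shows a finger tip at about (228,60). The top view shows one at about (107,164). The column is untouched. I'll check where the tips should project.

```bash
python3 - <<'E'
from h import *
s,t=camera("side"),camera("top")
st=manip.read_state();X=st["eef_pos"];print(X,st["eef_rot"])
from scipy.spatial.transform import Rotation as Ro
R=Ro.from_euler("xyz",st["eef_rot"]).as_matrix()
for q in(-47,0,47): p=X+R@[0,q,0];print(q,p,proj(s,p),proj(t,p))
E
```

```text
[532.97964951 338.83881525 220.1099109 ] [-3.14159083e+00 -2.85671000e-04  4.31268033e-01]
-47 [513.33256541 381.53532665 220.1099964 ] [209.80293034  60.78227062] [ 71.64354203 184.05647718]
0 [532.97964951 338.83881525 220.1099109 ] [218.75283546  68.14557382] [ 91.61167624 174.87820691]
47 [552.62673361 296.14230384 220.1098254 ] [228.10115948  75.83666586] [111.45114573 165.75907685]
```

```bash
python3 - <<'E'
from h import *
s,t=camera("side"),camera("top")
for p in((109,165.5),(106,163.5)):print(tri(s,(227.5,64),t,p))
E
```

```text
(array([547.25622774, 285.7519663 , 263.57534764]), np.float64(7.745137022545699))
(array([550.55935084, 293.87851414, 258.797847  ]), np.float64(3.4259885901516167))
```

Call:
{"api": "move_arm", "payload": {"dp": [[0, 0, -30], [0, 0, -30], [0, 0, 0]], "rotation": [[0, 0, 0], [0, 0, 0], [0, 0, 0]], "hand": [0.7, 0.6, 0.6]}}

```text
clock: 3.32
eef_pos: [532.3, 338.6, 158.2]
eef_rot: [3.141, 0.004, 0.431]
wrist_force: [0.3, 0.3, 0.2]
finger_gap: 67.2
finger_force: 0.0
```

```bash
python3 - <<'E'
from h import *
s,t=camera("side"),camera("top")
cv2.imwrite("pics/a2.png",np.hstack([crop(s,160,40,100,120,4),crop(t,60,120,100,120,4)]))
E
```

```text
(no output)
```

View pics/a2.png

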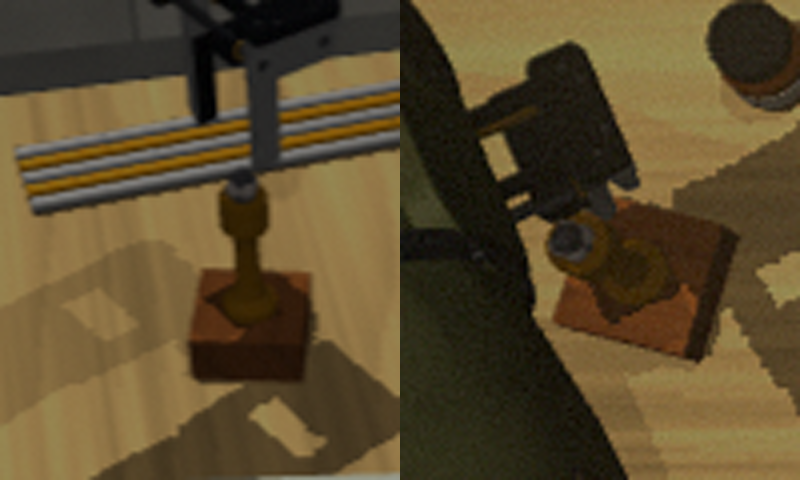

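The side view shows the light finger tip at (226,81) and the dark one at (211,70). Both look higher than the TCP should be, perhaps because the tips retract when the gripper is open. There is plenty of room below, so I'll go down to capital height and check against projected marks.

Call:
{"api": "move_arm", "payload": {"dp": [[0, 0, -22], [0, 0, -22], [0, 0, 0]], "rotation": [[0, 0, 0], [0, 0, 0], [0, 0, 0]], "hand": [0.6, 0.6, 0.6]}}

```text
clock: 3.8
eef_pos: [533.1, 339.3, 116.0]
eef_rot: [3.142, 0.001, 0.432]
wrist_force: [-0.2, -0.1, 0.3]
finger_gap: 56.7
finger_force: 0.0
```

```bash
python3 - <<'E'
from h import *
from scipy.spatial.transform import Rotation as Ro
s,t=camera("side"),camera("top")
st=manip.read_state();X=st["eef_pos"];g=st["finger_gap"]/2;print(X,g)
R=Ro.from_euler("xyz",st["eef_rot"]).as_matrix()
a,b=crop(s,190,60,65,75,6),crop(t,80,140,65,75,6)
for z in(0,-20,-40):
  for q in(-g,g):
    p=X+R@[0,q,z]
    for im,c,o in((a,s,(190,60)),(b,t,(80,140))): cv2.circle(im,tuple(int(v) for v in (proj(c,p)-o+.5)*6),2,[(0,0,255),(0,255,0),(255,0,0)][-z//20],-1)
cv2.imwrite("pics/a3.png",np.hstack([a,b]))
E
```

```text
[533.81644979 339.80439534 117.63216706] 28.10767601738808
```

View pics/a3.png

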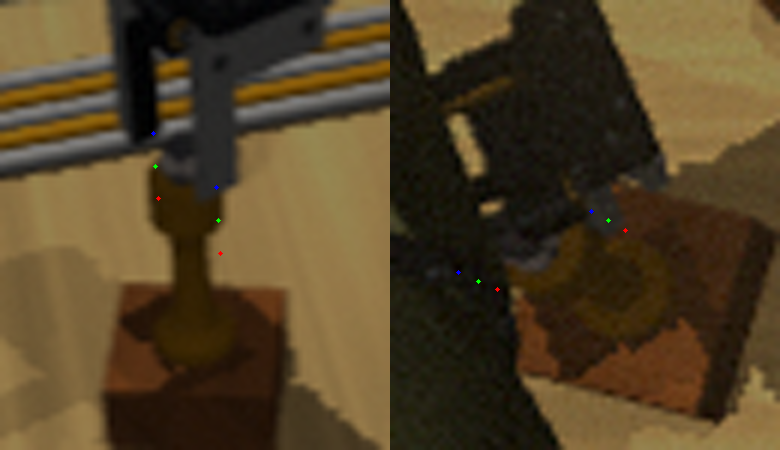

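The side view puts the visible finger tips around crop (213,197), about 35 mm above the projected TCP marks. The column stands between the fingers. The gap on a gentle close will tell: 38 mm means the capital, under 30 mm means the stud.

Call:
{"api": "move_arm", "payload": {"dp": [[0, 0, 0], [0, 0, 0], [0, 0, 0], [0, 0, 0], [0, 0, 0], [0, 0, 0]], "rotation": [[0, 0, 0], [0, 0, 0], [0, 0, 0], [0, 0, 0], [0, 0, 0], [0, 0, 0]], "hand": [0.5, 0.45, 0.42, 0.38, 0.38, 0.38], "newtons": 5}}

```text
clock: 4.65
eef_pos: [533.2, 339.5, 115.7]
eef_rot: [-3.142, 0.0, 0.432]
wrist_force: [-0.0, -0.2, -1.0]
finger_gap: 35.9
finger_force: 0.0
```

```bash
python3 - <<'E'
from h import *
from scipy.spatial.transform import Rotation as Ro
s,t=camera("side"),camera("top")
st=manip.read_state();X=st["eef_pos"];g=st["finger_gap"]/2;print(st)
R=Ro.from_euler("xyz",st["eef_rot"]).as_matrix()
a,b=crop(s,190,60,65,75,6),crop(t,80,140,65,75,6)
for z in(0,-19):
  for q in(-g,g):
    p=X+R@[0,q,z]
    for im,c,o in((a,s,(190,60)),(b,t,(80,140))): cv2.circle(im,tuple(int(v) for v in (proj(c,p)-o+.5)*6),2,[(0,0,255),(0,255,0)][-z//19],-1)
cv2.imwrite("pics/a4.png",np.hstack([a,b]))
E
```

```text
{'clock': 4.75, 'joints': array([5.09028599e-01, 5.27003749e-01, 1.33044794e+00, 2.74295961e-05,
       1.28409729e+00, 1.64805646e+00]), 'qd': array([-1.04569354e-03,  7.81134658e-04,  6.95928506e-04, -2.58691355e-04,
        1.50508160e-03,  2.48717364e-06]), 'effort': array([-9.23586208e-05, -6.53341198e+01, -3.49067330e+01,  9.83270234e-03,
       -7.43837259e-02, -1.08789385e-05]), 'eef_pos': array([533.19415641, 339.49031314, 115.74890086]), 'eef_rot': array([-3.14156305e+00, -4.15127257e-05,  4.31760707e-01]), 'wrist_force': array([-0.96774948,  0.15313362,  0.67965281]), 'moment': array([ 0.02154734, -0.02498702, -0.01404334]), 'finger_force': 0.0, 'finger_gap': 35.88579031311672}
```

View pics/a4.png

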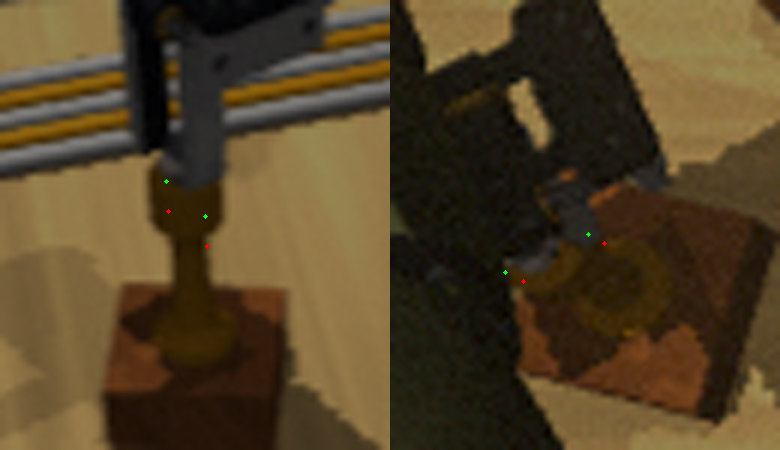

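```bash
python3 - <<'E'
from h import *
s,t=camera("side"),camera("top")
S=lambda x,y:(190+x/6-.5,60+y/6-.5)
T=lambda x,y:(80+(x-390)/6-.5,140+y/6-.5)
print("front",tri(s,S(201,187),t,T(588,236)),tri(s,S(201,187),t,T(575,215)))
print("far",tri(s,S(150,152),t,T(540,262)),tri(s,S(150,152),t,T(520,265)))
for z in(115,140,155): print(z,onz(s,S(201,187),z),onz(s,S(150,152),z),onz(t,T(588,236),z))
E
```

```text
front (array([536.80664732, 314.98077608, 158.38320712]), np.float64(2.6049101391695033)) (array([541.72661864, 321.38680604, 154.61385153]), np.float64(5.8006229067077895))
far (array([518.91796621, 326.33099375, 175.29570308]), np.float64(6.79788677998616)) (array([519.67124008, 336.97413252, 167.62215747]), np.float64(6.073922824139907))
115 [545.7038004 374.1222836 115.       ] [524.27556455 409.83944434 115.        ] [543.99600351 330.53442891 115.        ]
140 [541.33815433 340.26079381 140.        ] [520.63307813 374.77257257 140.        ] [539.0883858  321.50119034 140.        ]
155 [538.71876669 319.94389994 155.        ] [518.44758629 353.7324495  155.        ] [536.14381518 316.0812472  155.        ]
```

The closed gap is 35.9 mm with no force, and triangulation puts the tips at z≈155. So the finger tips really are about 39 mm above the reported TCP. I'll open, go down 38 mm (clear of the flange either way) and close again.

Call:
{"api": "move_arm", "payload": {"dp": [[0, 0, 0], [0, 0, 0], [0, 0, -10], [0, 0, -14], [0, 0, -14], [0, 0, 0]], "rotation": [[0, 0, 0], [0, 0, 0], [0, 0, 0], [0, 0, 0], [0, 0, 0], [0, 0, 0]], "hand": [0.7, 0.7, 0.7, 0.7, 0.7, 0.7]}}

```text
clock: 5.6
eef_pos: [532.5, 339.1, 75.9]
eef_rot: [3.141, 0.003, 0.432]
wrist_force: [-0.4, 0.4, -0.2]
finger_gap: 65.7
finger_force: 0.0
```

Call:
{"api": "move_arm", "payload": {"dp": [[0, 0, 0], [0, 0, 0], [0, 0, 0], [0, 0, 0], [0, 0, 0], [0, 0, 0]], "rotation": [[0, 0, 0], [0, 0, 0], [0, 0, 0], [0, 0, 0], [0, 0, 0], [0, 0, 0]], "hand": [0.5, 0.4, 0.35, 0.3, 0.3, 0.3], "newtons": 5}}

```text
clock: 6.35
eef_pos: [533.4, 339.5, 78.0]
eef_rot: [3.141, -0.001, 0.432]
wrist_force: [2.1, -2.0, 3.9]
finger_gap: 38.1
finger_force: 5.0
```

The gap is 38.1 mm, so it's on the capital. I'll grip firmly and lift.

Call:
{"api": "move_arm", "payload": {"dp": [[0, 0, 0], [0, 0, 0], [0, 0, 5], [0, 0, 10], [0, 0, 20], [0, 0, 25], [0, 0, 0]], "rotation": [[0, 0, 0], [0, 0, 0], [0, 0, 0], [0, 0, 0], [0, 0, 0], [0, 0, 0], [0, 0, 0]], "hand": [0.3, 0.3, 0.3, 0.3, 0.3, 0.3, 0.3], "newtons": 45}}

```text
clock: 7.22
eef_pos: [533.8, 340.0, 139.7]
eef_rot: [-3.141, -0.003, 0.432]
wrist_force: [-0.4, 0.7, -2.8]
finger_gap: 37.4
finger_force: 45.0
```

Call:
{"api": "move_arm", "payload": {"dp": [[0, -30, 0], [0, -40, 0], [0, -45, 0], [-3.5, -45, 0], [0, -45, 0], [0, -40, 0], [0, -27, 0], [0, 0, 0], [0, 0, 0]], "rotation": [[0, 0, 0], [0, 0, 0], [0, 0, 0], [0, 0, 0], [0, 0, 0], [0, 0, 0], [0, 0, 0], [0, 0, 0], [0, 0, 0]], "hand": [0.3, 0.3, 0.3, 0.3, 0.3, 0.3, 0.3, 0.3, 0.3]}}

```text
clock: 8.35
eef_pos: [529.4, 68.0, 137.2]
eef_rot: [-3.141, 0.001, 0.432]
wrist_force: [-0.3, -0.2, -3.3]
finger_gap: 37.2
finger_force: 45.0
```

```bash
python3 - <<'E'
from h import *
s,t=camera("side"),camera("top")
cv2.imwrite("pics/b1.png",np.hstack([crop(s,205,115,65,85,6),crop(t,190,145,65,85,6)]))
print(manip.read_state()["eef_pos"])
E
```

```text
[529.49629252  68.32463973 137.36646957]
```

View pics/b1.png

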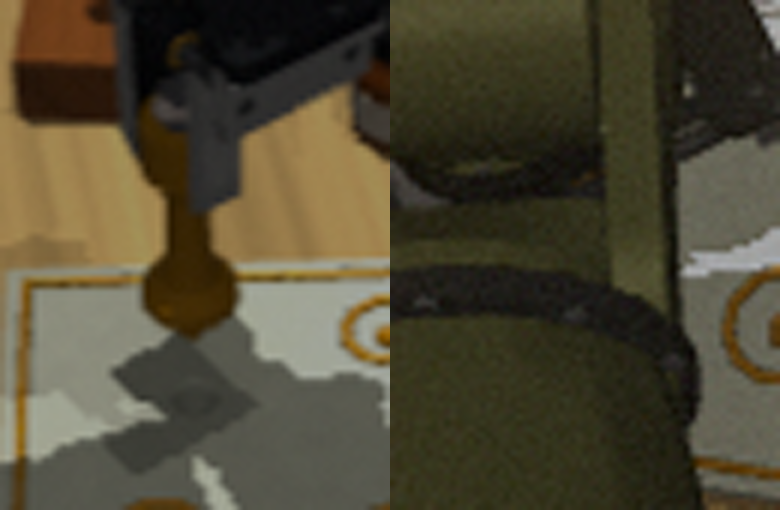

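The column is held upright above the panel and its shaft centre is at crop x≈190, where the predicted axis is 189. The socket is at side (237,181.5). The arm hides it from the top camera. The tapered tip tolerates several millimetres, so I'll go down step by step watching the lateral force.

Call:
{"api": "move_arm", "payload": {"dp": [[0, 0, -15], [0, 0, -15], [0, 0, -10], [0, 0, -3], [0, 0, -2], [0, 0, 0]], "rotation": [[0, 0, 0], [0, 0, 0], [0, 0, 0], [0, 0, 0], [0, 0, 0], [0, 0, 0]], "hand": [0.3, 0.3, 0.3, 0.3, 0.3, 0.3]}}

```text
clock: 9.2
eef_pos: [529.8, 67.5, 93.0]
eef_rot: [3.141, -0.0, 0.432]
wrist_force: [-0.4, 0.1, -2.8]
finger_gap: 37.2
finger_force: 45.0
```

Call:
{"api": "move_arm", "payload": {"dp": [[0, 0, -2], [0, 0, -2], [0, 0, 0]], "rotation": [[0, 0, 0], [0, 0, 0], [0, 0, 0]], "hand": [0.3, 0.3, 0.3]}}

```text
clock: 9.57
eef_pos: [529.6, 67.4, 88.7]
eef_rot: [3.141, 0.0, 0.432]
wrist_force: [0.4, -0.4, -4.0]
finger_gap: 37.5
finger_force: 45.0
```

Call:
{"api": "move_arm", "payload": {"dp": [[0, 0, -2], [0, 0, -2], [0, 0, 0]], "rotation": [[0, 0, 0], [0, 0, 0], [0, 0, 0]], "hand": [0.3, 0.3, 0.3]}}

```text
clock: 9.95
eef_pos: [529.6, 67.2, 84.5]
eef_rot: [3.141, 0.0, 0.432]
wrist_force: [0.2, -4.2, -3.1]
finger_gap: 37.6
finger_force: 45.0
```

Call:
{"api": "move_arm", "payload": {"dp": [[0, 0, -2], [0, 0, -2], [0, 0, 0]], "rotation": [[0, 0, 0], [0, 0, 0], [0, 0, 0]], "hand": [0.3, 0.3, 0.3]}}

```text
clock: 10.32
eef_pos: [529.7, 67.3, 80.6]
eef_rot: [3.141, 0.0, 0.432]
wrist_force: [0.6, -5.3, -2.2]
finger_gap: 37.2
finger_force: 45.0
```

A wall is pushing toward −y, so I'll shift 1 mm that way and continue.

Call:
{"api": "move_arm", "payload": {"dp": [[0, -1, 0], [0, 0, -2], [0, 0, -2], [0, 0, 0]], "rotation": [[0, 0, 0], [0, 0, 0], [0, 0, 0], [0, 0, 0]], "hand": [0.3, 0.3, 0.3, 0.3]}}

```text
clock: 10.82
eef_pos: [529.5, 66.6, 76.4]
eef_rot: [-3.141, 0.0, 0.432]
wrist_force: [0.5, -1.7, -2.4]
finger_gap: 37.1
finger_force: 45.0
```

Call:
{"api": "move_arm", "payload": {"dp": [[0, 0, -2], [0, 0, -1], [0, 0, 0]], "rotation": [[0, 0, 0], [0, 0, 0], [0, 0, 0]], "hand": [0.3, 0.3, 0.3]}}

```text
clock: 11.2
eef_pos: [529.6, 66.5, 73.6]
eef_rot: [-3.141, 0.0, 0.432]
wrist_force: [0.3, -0.8, -4.0]
finger_gap: 37.4
finger_force: 45.0
```

Call:
{"api": "move_arm", "payload": {"dp": [[0, 0, -1], [0, 0, -0.5], [0, 0, 0]], "rotation": [[0, 0, 0], [0, 0, 0], [0, 0, 0]], "hand": [0.3, 0.3, 0.3]}}

```text
clock: 11.58
eef_pos: [529.7, 66.5, 72.2]
eef_rot: [-3.142, 0.0, 0.432]
wrist_force: [0.0, -2.2, -3.0]
finger_gap: 37.2
finger_force: 45.0
```

Call:
{"api": "move_arm", "payload": {"dp": [[0, 0, -0.7], [0, 0, 0], [0, 0, 0]], "rotation": [[0, 0, 0], [0, 0, 0], [0, 0, 0]], "hand": [0.3, 0.3, 0.3]}}

```text
clock: 11.95
eef_pos: [529.9, 66.5, 72.1]
eef_rot: [3.141, -0.001, 0.432]
wrist_force: [-2.0, -0.8, 5.9]
finger_gap: 37.2
finger_force: 45.0
```

It bottoms at 72.0, as predicted for flush (71.7). I'll press a touch more and release.

Call:
{"api": "move_arm", "payload": {"dp": [[0, 0, -0.5], [0, 0, 0], [0, 0, 0]], "rotation": [[0, 0, 0], [0, 0, 0], [0, 0, 0]], "hand": [0.3, 0.3, 0.3]}}

```text
clock: 12.32
eef_pos: [530.1, 66.6, 72.1]
eef_rot: [3.141, -0.001, 0.432]
wrist_force: [-2.9, -1.6, 10.2]
finger_gap: 37.3
finger_force: 45.0
```

Call:
{"api": "move_arm", "payload": {"dp": [[0, 0, 0.5], [0, 0, 0], [0, 0, 0], [0, 0, 0], [0, 0, 0], [0, 0, 20], [0, 0, 40], [0, 0, 50], [0, 0, 50], [0, 0, 0]], "rotation": [[0, 0, 0], [0, 0, 0], [0, 0, 0], [0, 0, 0], [0, 0, 0], [0, 0, 0], [0, 0, 0], [0, 0, 0], [0, 0, 0], [0, 0, 0]], "hand": [0.3, 0.5, 0.7, 0.8, 0.8, 0.8, 0.8, 0.8, 0.8, 0.8]}}

```text
clock: 13.58
eef_pos: [531.0, 66.6, 235.3]
eef_rot: [3.139, -0.006, 0.432]
wrist_force: [0.6, 0.4, -0.8]
finger_gap: 75.3
finger_force: 0.0
```

```bash
python3 - <<'E'
from h import *
s,t=camera("side"),camera("top")
for n,c,x,y,r in(("side",s,231,317,15),("top",t,367,220,13)):
    k=4;im=cv2.resize(c["image"][y-r:y+r,x-r:x+r],None,fx=k,fy=k,interpolation=cv2.INTER_CUBIC)
    h=cv2.cvtColor(im,cv2.COLOR_RGB2HSV);m=((h[...,1]>195)).astype(np.uint8)
    q=max(cv2.findContours(m,cv2.RETR_EXTERNAL,cv2.CHAIN_APPROX_NONE)[0],key=cv2.contourArea)
    (cx,cy),rad=cv2.minEnclosingCircle(q);M=cv2.moments(cv2.convexHull(q));b=np.array(cv2.boundingRect(q))/k
    p=np.array([M["m10"],M["m01"]])/M["m00"]/k-.375+[x-r,y-r];print(n,p,np.array([cx,cy])/k-.375+[x-r,y-r],rad/k,b)
    for z in (16,20,24):print(z,onz(c,p,z))
a=crop(s,205,90,65,110,5);b=np.hstack([crop(s,214,300,33,33,8),crop(t,350,204,33,33,8)])
cv2.imwrite("pics/c1.png",np.hstack([a,np.pad(b,((0,a.shape[0]-b.shape[0]),(0,0),(0,0)))[:, :470]]))
E
```

```text
side [230.25081224 318.81716533] [230.48428631 318.96715927] 11.212871551513672 [ 5.5   6.25 18.25 22.5 ]
16 [ 442.687058   -305.21727725   16.        ]
20 [ 442.56158076 -306.76064316   20.        ]
24 [ 442.43610351 -308.30400907   24.        ]
top [366.69005054 219.34525836] [366.625 219.625] 8.403892517089844 [ 4.75  5.25 16.75 15.25]
16 [ 443.35394121 -308.70820768   16.        ]
20 [ 443.01489564 -307.64534154   20.        ]
24 [ 442.67585006 -306.58247539   24.        ]
```

View pics/c1.png

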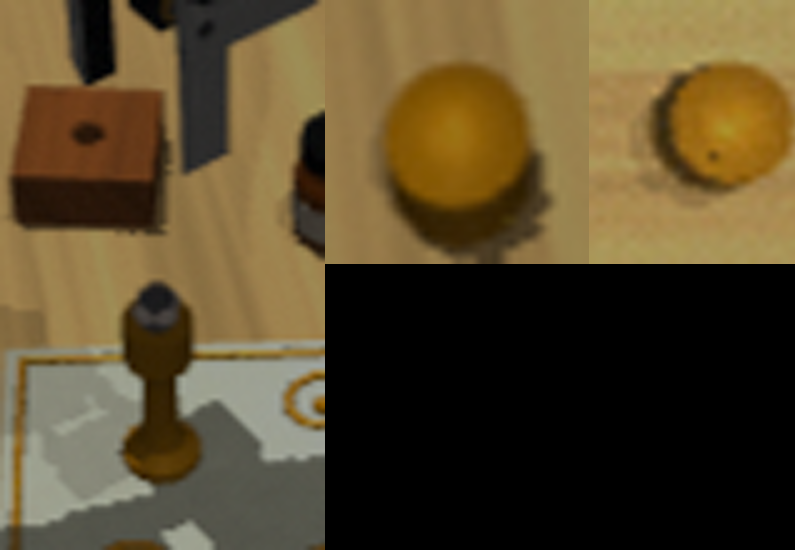

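The side view shows the column standing upright and flush, free of the gripper, with its stud at (236,148). The cap is at about (442.7, -306.8), and the two views agree at z≈21. I'm moving to it.

Call:
{"api": "move_arm", "payload": {"dp": [[0, -40, 0], [-10, -45, 0], [-13, -50, 0], [-13, -50, 0], [-13, -50, 0], [-13, -50, 0], [-13, -48, 0], [-12, -41, 0], [0, 0, 0], [0, 0, 0]], "rotation": [[0, 0, 0], [0, 0, 0], [0, 0, 0], [0, 0, 0], [0, 0, 0], [0, 0, 0], [0, 0, 0], [0, 0, 0], [0, 0, 0], [0, 0, 0]], "hand": [0.7, 0.7, 0.7, 0.7, 0.7, 0.7, 0.7, 0.7, 0.7, 0.7]}}

```text
clock: 14.92
eef_pos: [442.5, -306.9, 230.4]
eef_rot: [-3.14, 0.001, 0.432]
wrist_force: [0.1, 0.1, 0.1]
finger_gap: 65.6
finger_force: 0.0
```

Call:
{"api": "move_arm", "payload": {"dp": [[0, 0, -55], [0, 0, -55], [0, 0, -55], [0, 0, -35], [0, 0, -20], [0, 0, -15], [0, 0, -15], [0, 0, -5], [0, 0, 0]], "rotation": [[0, 0, 0], [0, 0, 0], [0, 0, 0], [0, 0, 0], [0, 0, 0], [0, 0, 0], [0, 0, 0], [0, 0, 0], [0, 0, 0]], "hand": [0.7, 0.7, 0.7, 0.7, 0.7, 0.7, 0.7, 0.7, 0.7]}}

```text
clock: 16.05
eef_pos: [442.8, -307.5, -23.4]
eef_rot: [3.142, -0.0, 0.432]
wrist_force: [0.2, 0.0, -0.1]
finger_gap: 65.7
finger_force: 0.0
```

```bash
python3 - <<'E'
from h import *
from scipy.spatial.transform import Rotation as Ro
s,t=camera("side"),camera("top")
st=manip.read_state();X=st["eef_pos"];g=st["finger_gap"]/2;print(X,g,st["wrist_force"])
R=Ro.from_euler("xyz",st["eef_rot"]).as_matrix()
a,b=crop(s,195,275,65,75,6),crop(t,335,185,65,75,6)
for z in(-39,-50):
  for q in(-g,g):
    p=X+R@[0,q,z]
    for im,c,o in((a,s,(195,275)),(b,t,(335,185))): cv2.circle(im,tuple(int(v) for v in (proj(c,p)-o+.5)*6),2,(0,0,255) if z==-39 else (0,255,0),-1)
cv2.imwrite("pics/d1.png",np.hstack([a,b]))
E
```

```text
[ 442.9725239  -307.76110596  -22.87952861] 32.94283697191974 [-0.15094535  0.51745618  0.85680778]
```

View pics/d1.png

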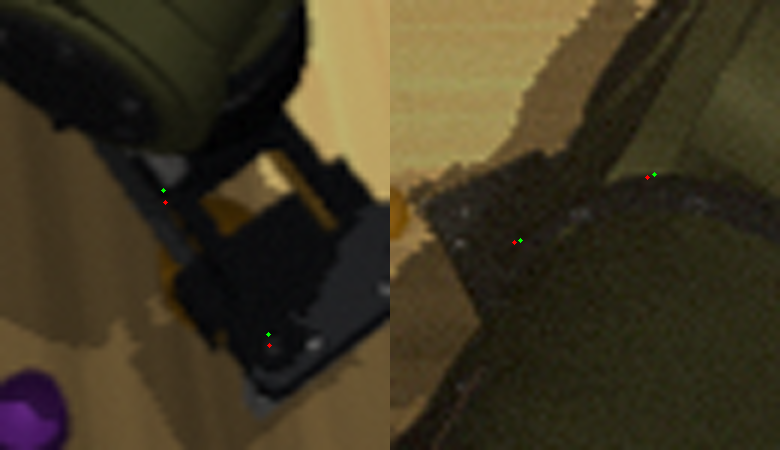

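The side view shows the front finger tip near the table at about (237,343), with the gold cap between the fingers around (228,315). The purple one is clear at (200,344). I'll close gently.

Call:
{"api": "move_arm", "payload": {"dp": [[0, 0, 0], [0, 0, 0], [0, 0, 0], [0, 0, 0], [0, 0, 0]], "rotation": [[0, 0, 0], [0, 0, 0], [0, 0, 0], [0, 0, 0], [0, 0, 0]], "hand": [0.6, 0.5, 0.38, 0.35, 0.35], "newtons": 3}}

```text
clock: 16.77
eef_pos: [442.7, -307.6, -23.3]
eef_rot: [3.141, -0.0, 0.432]
wrist_force: [-0.1, -0.2, 1.6]
finger_gap: 40.4
finger_force: 3.0
```

The gap is 40 mm, so this is the cap's side. To seat the pads lower, I'll open a little and probe down a few millimetres.

Call:
{"api": "move_arm", "payload": {"dp": [[0, 0, 0], [0, 0, 0], [0, 0, -2], [0, 0, -2], [0, 0, 0]], "rotation": [[0, 0, 0], [0, 0, 0], [0, 0, 0], [0, 0, 0], [0, 0, 0]], "hand": [0.52, 0.52, 0.52, 0.52, 0.52]}}

```text
clock: 17.4
eef_pos: [442.5, -307.4, -27.7]
eef_rot: [-3.141, 0.0, 0.432]
wrist_force: [0.1, 0.4, 0.8]
finger_gap: 48.9
finger_force: 0.0
```

Call:
{"api": "move_arm", "payload": {"dp": [[0, 0, -2], [0, 0, -1], [0, 0, 0]], "rotation": [[0, 0, 0], [0, 0, 0], [0, 0, 0]], "hand": [0.52, 0.52, 0.52]}}

```text
clock: 17.77
eef_pos: [442.6, -307.5, -30.6]
eef_rot: [-3.141, 0.0, 0.432]
wrist_force: [0.3, -0.2, 0.6]
finger_gap: 49.0
finger_force: 0.0
```

Call:
{"api": "move_arm", "payload": {"dp": [[0, 0, -2], [0, 0, 0], [0, 0, 0], [0, 0, 0], [0, 0, 0]], "rotation": [[0, 0, 0], [0, 0, 0], [0, 0, 0], [0, 0, 0], [0, 0, 0]], "hand": [0.52, 0.42, 0.35, 0.35, 0.35], "newtons": 5}}

```text
clock: 18.4
eef_pos: [442.7, -307.5, -32.5]
eef_rot: [-3.142, -0.0, 0.432]
wrist_force: [-1.2, -0.4, 0.8]
finger_gap: 40.4
finger_force: 5.0
```

Call:
{"api": "move_arm", "payload": {"dp": [[0, 0, 0], [0, 0, 0], [0, 0, 5], [0, 0, 15], [0, 0, 40], [0, 0, 55], [0, 0, 55], [0, 0, 55], [0, 0, 20], [0, 0, 0]], "rotation": [[0, 0, 0], [0, 0, 0], [0, 0, 0], [0, 0, 0], [0, 0, 0], [0, 0, 0], [0, 0, 0], [0, 0, 0], [0, 0, 0], [0, 0, 0]], "hand": [0.3, 0.3, 0.3, 0.3, 0.3, 0.3, 0.3, 0.3, 0.3, 0.3], "newtons": 55}}

```text
clock: 19.65
eef_pos: [443.0, -307.8, 214.7]
eef_rot: [3.138, -0.002, 0.432]
wrist_force: [0.0, 0.4, -1.1]
finger_gap: 39.2
finger_force: 55.5
```

The cap is held. Its underside is at reported z + 32.5, so home should be at a reported 107.5. I'm going back over the column along exactly the reverse shift.

Call:
{"api": "move_arm", "payload": {"dp": [[12, 41, 0], [13, 48, 0], [13, 50, 0], [13, 50, 0], [13, 50, 0], [13, 50, 0], [10, 45, 0], [0, 40, 0], [0, 0, 0], [0, 0, 0]], "rotation": [[0, 0, 0], [0, 0, 0], [0, 0, 0], [0, 0, 0], [0, 0, 0], [0, 0, 0], [0, 0, 0], [0, 0, 0], [0, 0, 0], [0, 0, 0]], "hand": [0.3, 0.3, 0.3, 0.3, 0.3, 0.3, 0.3, 0.3, 0.3, 0.3]}}

```text
clock: 20.9
eef_pos: [529.3, 66.0, 211.8]
eef_rot: [-3.141, 0.001, 0.432]
wrist_force: [0.3, -0.3, -0.7]
finger_gap: 39.3
finger_force: 55.5
```

Call:
{"api": "move_arm", "payload": {"dp": [[0, 0, -30], [0, 0, -30], [0, 0, -15], [0, 0, -3], [0, 0, 0], [0, 0, 0]], "rotation": [[0, 0, 0], [0, 0, 0], [0, 0, 0], [0, 0, 0], [0, 0, 0], [0, 0, 0]], "hand": [0.3, 0.3, 0.3, 0.3, 0.3, 0.3]}}

```text
clock: 21.65
eef_pos: [530.1, 66.5, 135.5]
eef_rot: [3.141, -0.001, 0.432]
wrist_force: [0.1, -0.3, 0.1]
finger_gap: 39.2
finger_force: 55.5
```

```bash
python3 - <<'E'
from h import *
print(manip.read_state()["eef_pos"])
s=camera("side");h=cv2.cvtColor(s["image"],cv2.COLOR_RGB2HSV)
m=((h[...,1]>185)&(h[...,2]>35)&(h[...,0]>12)&(h[...,0]<30))
for y in range(118,178,2):
    x=np.where(m[y,222:252])[0]+222
    print(y,(x.min(),x.max(),len(x)) if len(x) else None, end="; ")
X=np.array([530,67.3,0.])
for z in(160,135,90,38):print(z,proj(s,X+[0,0,z]))
E
```

```text
[530.09513332  66.45389027 135.46297418]
118 None; 120 (np.int64(222), np.int64(222), 1); 122 (np.int64(222), np.int64(236), 2); 124 (np.int64(222), np.int64(222), 1); 126 (np.int64(234), np.int64(234), 1); 128 (np.int64(222), np.int64(223), 2); 130 (np.int64(223), np.int64(234), 2); 132 (np.int64(222), np.int64(235), 6); 134 (np.int64(223), np.int64(235), 8); 136 (np.int64(228), np.int64(235), 8); 138 (np.int64(228), np.int64(235), 8); 140 (np.int64(229), np.int64(235), 7); 142 (np.int64(229), np.int64(236), 8); 144 (np.int64(229), np.int64(235), 7); 146 (np.int64(229), np.int64(236), 8); 148 (np.int64(230), np.int64(236), 7); 150 (np.int64(231), np.int64(236), 6); 152 (np.int64(230), np.int64(242), 3); 154 (np.int64(230), np.int64(242), 4); 156 (np.int64(230), np.int64(242), 10); 158 (np.int64(230), np.int64(242), 13); 160 (np.int64(230), np.int64(242), 13); 162 (np.int64(231), np.int64(241), 11); 164 (np.int64(232), np.int64(240), 9); 166 (np.int64(234), np.int64(239), 6); 168 (np.int64(234), np.int64(239), 6); 170 (np.int64(234), np.int64(239), 6); 172 (np.int64(234), np.int64(239), 6); 174 (np.int64(234), np.int64(240), 7); 176 (np.int64(231), np.int64(243), 13); 160 [235.96478624 148.69356403]
135 [236.21805324 155.58901264]
90 [236.65044886 167.36141807]
38 [237.11575221 180.0297693 ]
```

The cap's left edge and the capital's centre line up in the side view (both about x≈236). I'll press down in steps.

Call:
{"api": "move_arm", "payload": {"dp": [[0, 0, -3], [0, 0, -3], [0, 0, -3], [0, 0, 0]], "rotation": [[0, 0, 0], [0, 0, 0], [0, 0, 0], [0, 0, 0]], "hand": [0.3, 0.3, 0.3, 0.3]}}

```text
clock: 22.2
eef_pos: [529.5, 66.5, 125.2]
eef_rot: [-3.141, 0.001, 0.432]
wrist_force: [-0.4, -0.2, -0.3]
finger_gap: 39.1
finger_force: 55.5
```

Call:
{"api": "move_arm", "payload": {"dp": [[0, 0, -2], [0, 0, -1], [0, 0, 0]], "rotation": [[0, 0, 0], [0, 0, 0], [0, 0, 0]], "hand": [0.3, 0.3, 0.3]}}

```text
clock: 22.58
eef_pos: [529.6, 66.5, 122.5]
eef_rot: [-3.142, 0.0, 0.432]
wrist_force: [0.3, -0.1, -0.3]
finger_gap: 39.3
finger_force: 55.5
```

Call:
{"api": "move_arm", "payload": {"dp": [[0, 0, -1], [0, 0, -1], [0, 0, 0]], "rotation": [[0, 0, 0], [0, 0, 0], [0, 0, 0]], "hand": [0.3, 0.3, 0.3]}}

```text
clock: 22.95
eef_pos: [530.1, 66.4, 121.1]
eef_rot: [3.141, -0.001, 0.432]
wrist_force: [0.4, -1.5, 5.1]
finger_gap: 39.3
finger_force: 55.5
```

Call:
{"api": "move_arm", "payload": {"dp": [[0, 0, -1], [0, 0, -1], [0, 0, 0]], "rotation": [[0, 0, 0], [0, 0, 0], [0, 0, 0]], "hand": [0.3, 0.3, 0.3]}}

```text
clock: 23.32
eef_pos: [530.6, 66.4, 120.2]
eef_rot: [3.14, -0.003, 0.432]
wrist_force: [-2.3, -1.5, 15.4]
finger_gap: 39.6
finger_force: 55.6
```

Call:
{"api": "move_arm", "payload": {"dp": [[0, 0, -1], [0, 0, -1], [0, 0, 0]], "rotation": [[0, 0, 0], [0, 0, 0], [0, 0, 0]], "hand": [0.3, 0.3, 0.3]}}

```text
clock: 23.7
eef_pos: [530.5, 66.4, 118.0]
eef_rot: [3.14, -0.002, 0.432]
wrist_force: [-0.8, -1.5, 11.3]
finger_gap: 39.0
finger_force: 55.6
```

Call:
{"api": "move_arm", "payload": {"dp": [[0, 0, -1], [0, 0, -1], [0, 0, 0]], "rotation": [[0, 0, 0], [0, 0, 0], [0, 0, 0]], "hand": [0.3, 0.3, 0.3]}}

```text
clock: 24.08
eef_pos: [529.2, 66.5, 113.9]
eef_rot: [-3.141, 0.001, 0.432]
wrist_force: [-0.2, 0.4, -3.4]
finger_gap: 39.3
finger_force: 55.5
```

Call:
{"api": "move_arm", "payload": {"dp": [[0, 0, -1], [0, 0, -1], [0, 0, 0]], "rotation": [[0, 0, 0], [0, 0, 0], [0, 0, 0]], "hand": [0.3, 0.3, 0.3]}}

```text
clock: 24.45
eef_pos: [529.5, 66.5, 112.3]
eef_rot: [-3.141, 0.001, 0.432]
wrist_force: [0.3, 0.3, -3.4]
finger_gap: 39.1
finger_force: 55.5
```

Call:
{"api": "move_arm", "payload": {"dp": [[0, 0, -1], [0, 0, -1], [0, 0, 0]], "rotation": [[0, 0, 0], [0, 0, 0], [0, 0, 0]], "hand": [0.3, 0.3, 0.3]}}

```text
clock: 24.82
eef_pos: [529.6, 66.5, 110.4]
eef_rot: [-3.142, 0.0, 0.432]
wrist_force: [0.2, -0.0, -3.1]
finger_gap: 39.5
finger_force: 55.5
```

It clicked: the force fell to −3 N, which is the draw-in. I'll go on to home, expected at about 107.5.

Call:
{"api": "move_arm", "payload": {"dp": [[0, 0, -1], [0, 0, -1], [0, 0, 0]], "rotation": [[0, 0, 0], [0, 0, 0], [0, 0, 0]], "hand": [0.3, 0.3, 0.3]}}

```text
clock: 25.2
eef_pos: [529.8, 66.5, 108.7]
eef_rot: [3.141, -0.0, 0.432]
wrist_force: [0.2, 0.6, -1.4]
finger_gap: 39.3
finger_force: 55.5
```

Call:
{"api": "move_arm", "payload": {"dp": [[0, 0, -0.7], [0, 0, 0], [0, 0, 0]], "rotation": [[0, 0, 0], [0, 0, 0], [0, 0, 0]], "hand": [0.3, 0.3, 0.3]}}

```text
clock: 25.58
eef_pos: [529.7, 66.5, 107.9]
eef_rot: [-3.142, -0.0, 0.432]
wrist_force: [-0.3, 0.1, -0.6]
finger_gap: 39.3
finger_force: 55.5
```

Call:
{"api": "move_arm", "payload": {"dp": [[0, 0, -0.5], [0, 0, 0], [0, 0, 0]], "rotation": [[0, 0, 0], [0, 0, 0], [0, 0, 0]], "hand": [0.3, 0.3, 0.3]}}

```text
clock: 25.95
eef_pos: [529.7, 66.5, 107.4]
eef_rot: [3.142, -0.0, 0.432]
wrist_force: [0.2, 0.4, 0.3]
finger_gap: 39.2
finger_force: 55.5
```

Call:
{"api": "move_arm", "payload": {"dp": [[0, 0, -0.5], [0, 0, 0], [0, 0, 0]], "rotation": [[0, 0, 0], [0, 0, 0], [0, 0, 0]], "hand": [0.3, 0.3, 0.3]}}

```text
clock: 26.32
eef_pos: [529.9, 66.5, 107.4]
eef_rot: [3.141, -0.001, 0.432]
wrist_force: [-1.7, -0.4, 5.5]
finger_gap: 39.5
finger_force: 55.6
```

Call:
{"api": "move_arm", "payload": {"dp": [[0, 0, -0.5], [0, 0, 0], [0, 0, 0], [0, 0, 0]], "rotation": [[0, 0, 0], [0, 0, 0], [0, 0, 0], [0, 0, 0]], "hand": [0.3, 0.3, 0.3, 0.3]}}

```text
clock: 26.82
eef_pos: [530.1, 66.6, 107.4]
eef_rot: [3.141, -0.001, 0.432]
wrist_force: [-3.0, 0.1, 8.9]
finger_gap: 39.5
finger_force: 55.6
```

Call:
{"api": "move_arm", "payload": {"dp": [[0, 0, 0], [0, 0, 0], [0, 0, 0], [0, 0, 0]], "rotation": [[0, 0, 0], [0, 0, 0], [0, 0, 0], [0, 0, 0]], "hand": [0.3, 0.3, 0.3, 0.3]}}

```text
clock: 27.32
eef_pos: [530.1, 66.6, 107.4]
eef_rot: [3.141, -0.001, 0.432]
wrist_force: [-2.2, 0.9, 9.2]
finger_gap: 39.2
finger_force: 55.6
```

Call:
{"api": "move_arm", "payload": {"dp": [[0, 0, -0.2], [0, 0, 0], [0, 0, 0], [0, 0, 0]], "rotation": [[0, 0, 0], [0, 0, 0], [0, 0, 0], [0, 0, 0]], "hand": [0.3, 0.3, 0.3, 0.3]}}

```text
clock: 27.82
eef_pos: [530.2, 66.6, 107.4]
eef_rot: [3.141, -0.002, 0.432]
wrist_force: [-2.1, 0.7, 11.1]
finger_gap: 39.3
finger_force: 55.6
```

```bash
python3 - <<'E'
from h import *
f=[]
for _ in range(4): camera("side"); f.append(manip.read_state()["wrist_force"][2])
print(f, manip.read_state()["eef_pos"])
if 8<np.mean(f)<15: print(manip.sign_off())
E
```

```text
[np.float64(10.506196885304497), np.float64(10.787329121135164), np.float64(11.083980546717829), np.float64(11.216691346322753)] [530.19623556  66.59956211 107.37209246]
the job is handed in; nothing more can be done
None
```

The column is flush in the panel socket and released, the gold cap clicked fully home, and the job was handed in at about 28 s with the arm still pressing on the cap at about 11 N.

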